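# Unlock the specimen case in the station bay

## Robot

A 7-joint arm with a two-finger parallel gripper is mounted at the origin on the work surface. World frame = base frame: x ahead of the robot, y to its left, z up, the work surface at z = 0. Lengths are in mm, angles in rad, forces in N, time in s.
With the tool pointing down it reaches from about 400 to 875 mm from the base axis. Payload 6.5 kg.
Tool frame: the origin (TCP) lies on the centre line of the jaws, within the pads' length; the fingertips stand 8 mm ahead of it and the grasp point (between the pads) lies 11 mm behind it; z points along the fingers, y is the line along which they close (so a half turn about z gives the same grasp; the last joint's range is limited). The gripper opens to 85 mm and grips with 20 to 120 N. Pads are 22 mm wide; open, the fingers measure 114 mm over their backs; the gripper's body (76 mm by 85 mm) begins 54 mm behind the grasp point. The pads swing forward as they close: fully open they stand 13 mm farther back than shut.
Start: joints at [1.101, 0.536, -0.004, 1.538, 0.003, 1.067, -0.071], TCP at [255.39, -597.717, 239.29] pointing down, gripper open.
Joint ranges: [-2.7, 2.7], [-0.37, 2.16], [-1.27, 1.26], [0.24, 2.4], [-1.31, 4.45], [0.19, 1.91], [-2.76, 2.76]. Speed limits (rad/s): [2.39, 2.39, 3.14, 3.14, 3.14, 3.14, 3.14].

## Interface

Orientations are given as a 3x3 rotation matrix whose columns are the frame's x, y, z axes.
In Python, from workcell import state, snapshot, get_calibration, job gives the robot as it stands. The module is installed in compiled form; this text tells all that it offers.
- The arm moves only by the tool step_arm, never from a script. Its argument "targets" is a list of rows, each an object with "delta_pos": the shift along the tool's x, y, z in mm, a list of three; "yaw": the turn about the tool's z in degrees. A call has 1 to 8 rows; each row is the pose to reach, as a shift and turn from the pose commanded when the call began, along the tool's axes at that moment; what a row does not reach only later rows make up. A row lasts 1/10 s, in which the tool goes at most 50 mm and 8.59 degrees, less where a joint would pass 70% of its speed; a pose out of reach is approached as far as the arm can. A call with a gripper value outside its range is refused whole. "claw" is the opening in per cent of the stroke, from 0 (shut) to 100 (fully open), set as the call begins (left out, the last holds). The fingers move at their own pace and stop on an object; "newtons" is the grip in N (left out, the last holds). Time passes only in rows, so rows that repeat a pose let the fingers close. It gives the time, the measured TCP pose, the force, the opening and the grip force at its end, in the units of the state.
- state(): the state, without advancing time (a new reading comes with each control period).
- snapshot(name): name is "scene" or "top"; returns the picture (384x512x3 uint8, red, green, blue); there is no depth.
- get_calibration(name): a dict with "fx", "fy", "cx", "cy" (pixels), "k1" (the pictures are not rectified: a ray, as slopes to the right and down, at radius r is drawn at 1 + k1 r^2 times it, then the intrinsics apply), "extrinsics" (4x4, takes a point from camera to world coordinates). Camera axes: x right, y up, looking along -z (the intrinsics and any distortion apply to the point x, -y, -z); pixel columns grow to the right and rows downward; lengths in mm; the calibration is good to about 2 mm. A picture is of the moment at which its call begins. get_calibration takes no time and is no camera call.
- job.close_job(): hands the job in; it is judged then, once.
The state is a dict: "clock": time; "joint_pos": joint angles; "qd": joint speeds; "tau": joint torques, N m; "position": TCP position; "eef_rot": TCP orientation; "force": force on the tool from outside, world axes, zero at the start; "moment": the same for the moment, N m; "width": opening from 0.0 (shut) to 1.0 (fully open); "grasp_force": force on a finger pad.
Only numpy, scipy, OpenCV 4.12 (cv2) and the standard library are available. Lean on these libraries where they do the work, as an engineer would, in place of code of your own. Each camera call takes 0.05 s, during which the arm holds its last target. There are 200 camera calls.

## Task

Push the locked specimen case along the rollers into the bay until it stands fully home against the end stop. Then turn its dial clockwise, click by click, until the pointer and the slot in the dial's disc face the shackle, pull the shackle straight up out of the lock, and finish while holding it up above the case: still, upright, gripped in the fingers, with its feet about 10 cm above the lock plate. Do not let go at the end; leave the case home in the bay and the other things on the bench undisturbed.

Things in the scene. Friction and masses are not known exactly. Their poses are not given: they have to be found in the camera images.
- track: Fixed roller track, 250 mm wide (x), 550 mm long (y); origin on the bench at mid-width. Seven free-turning steel rollers along x, tops 47 mm above the bench, from y = +250 to 0 mm; then the bay at the -y end. Rails: inner faces x = +-106 mm, tops 75 mm up. Bay walls: inner faces +-103 mm, with sloped entry, tops 100 mm up. Inner face of the end stop: y = -180 mm. Push towards -y.
- bay_seat (a point): Point on the bay's rubber bed, fixed to the track (track x 0, y -100, z 46 mm), where the case's origin lies when the case is fully home. Beyond the end stop is a ledge, 30 mm high, with a jar on it.
- case: Grey specimen case, 200 (x, across the track) x 160 (y, along it) x 70 mm, 0.8 to 1 kg. Origin at the centre of its underside; axes nearly the track's. It starts on the rollers 180 to 240 mm short of home; push its face at y = +80 mm. Aluminium lock plate on the lid, top 88 mm above the origin, with the dial (axis x = -52, y = 0) and shackle (legs x = +14 and +64, y = 0).
- dial (a joint): Dial angle, rad, counter-clockwise positive from above; 0 = open notch, pointer and disc slot facing the shackle (case +x). It clicks into notches every 0.349 rad (20 degrees), about 0.05 N m from notch to notch, and settles into the nearest. Starts 2 to 4 clicks counter-clockwise of open. Only at 0 (+-0.14) can the shackle's tang pass the slot; elsewhere pulling lifts the case.
- dial_grip (a point): Point on the dial's vertical axis, in its grip bar, 126 mm above the case's origin; its x axis points along the bar to the pointer end and turns with the dial. Bar 14 mm wide, 42 mm long (48 with the pointer), standing 30 mm up from the disc. Disc 76 mm across, its top 16 mm above the lock plate, with one slot about 16 mm wide under the pointer; bar top 46 mm above the plate.
- shackle: Loose U of 10 mm round steel bar, 0.12 kg, 75 mm high, legs 50 mm apart. Origin midway between the leg ends, at their undersides; z up to the crown, x from the leg near the dial to the far one. Legs stand 18 mm deep in the lock plate's 12 mm holes. A flat tang, 8 mm wide, reaches 37 mm from the near leg's axis towards the dial, under the disc's rim. A flat hasp strap runs through the U.
- shackle_crown (a point): Middle of the shackle's straight crown bar (on the bar's axis), 70 mm above the shackle's origin and 52 mm above the lock plate while locked. The bar is 10 mm thick and straight for 32 mm along the shackle's x; pinch it across, along the shackle's y.
- reagent_jar: Amber jar, 44 mm across, 60 mm tall, standing on the track's ledge behind the end stop; origin under its centre. Leave alone.
- slide_tray: White open tray with compartments, 90 x 130 x 30 mm; origin under its centre. Leave alone.
- wash_bottle: White bottle, 60 mm across, 150 mm tall; origin under its centre. Leave alone.
- beaker: Glass beaker, 70 mm across, 90 mm tall; origin under its centre. Leave alone.
- objective: Dark steel microscope objective, 34 mm across, 50 mm tall, standing on its wide end; origin under its centre. Leave alone.
- dish: Low glass dish, 90 mm across, 15 mm tall; origin under its centre. Leave alone.
- tip_box: Clear plastic tip box, 120 x 80 x 60 mm; origin under its centre. Leave alone.
Things that resemble listed ones, but are neither listed nor needed, are in the scene too. There is more than one size of the shackle; the one meant has the size given above.

How it is judged (in metres and radians):
On the way, in this order (a step that is already met when the one before it is completed fails the run):
1. the case stands fully home in the bay (within 8 mm of the stop), the shackle in the lock (y of case in the frame of track below -0.092 m and z of case in the frame of track below 0.062 m and angle between case's own z axis and vertical below 0.1 rad and angle between the x axis of case and the x axis of track, either way round below 0.1 rad and z of shackle in the frame of case below 0.085 m), for 0.2 s.
2. the dial is at the open notch, the shackle still in the lock (value of joint dial between -0.14 and 0.14 rad and y of case in the frame of track below -0.09 m and z of case in the frame of track below 0.062 m and angle between case's own z axis and vertical below 0.1 rad and angle between the x axis of case and the x axis of track, either way round below 0.1 rad and z of shackle in the frame of case below 0.085 m), for 0.2 s.
At the end, for the whole second after the job is handed in: The shackle is held in the fingers (more than 1.5 N), upright within 0.3 rad, still (under 30 mm/s), its feet at least 75 mm above the lock plate and within 250 mm sideways of the case, touching nothing of the case; the case stands level in the bay within 12 mm of the stop (z of shackle_crown in the frame of case above 0.238 m and z of shackle in the frame of case above 0.163 m and angle between shackle's own z axis and vertical below 0.3 rad and linear speed of shackle below 0.03 m/s and contact force between the fingers and shackle above 1.5 N and contact force between shackle and case below 0.1 N and horizontal distance between shackle and case below 0.25 m and y of case in the frame of track below -0.088 m and z of case in the frame of track below 0.062 m and angle between case's own z axis and vertical below 0.1 rad and angle between the x axis of case and the x axis of track, either way round below 0.1 rad); the arm keeps its last pose, push and grip.
It fails at once if the case is lifted or tipped (z of case in the frame of track above 0.067 m or angle between case's own z axis and vertical above 0.2 rad).
It fails at once if a bystander is moved by more than 30 mm (distance of any of reagent_jar, slide_tray, wash_bottle, beaker, objective, dish, tip_box from where it was at the start of the episode above 0.03 m).
It fails at once if the shackle is dropped beside the lock: it lies over (angle between shackle's own z axis and vertical above 0.8 rad).
It also fails if it takes over 61 s, if anything falls off the work surface, if the arm or the gripper's body presses on something with over 40 N, if the wrist force passes 120 N, or if a joint passes its speed limit or range.

## Working session

There is one attempt and no reset: what is moved stays moved. The work goes in short steps, Python scripts to look and compute and a tool call to move; the robot and the scene stay as the last step left them, time stands still between calls to the robot, and variables do not carry over. Pictures are saved under pics/ and viewed, at most 10 in all, crops included, and the job is handed in when it is done.

Besides the shell and the picture viewer there is one more tool, called after "Request:" in YAML: its name, and indented under it one key for each argument. step_arm: Moves the arm, as the interface text tells. Its arguments: {"type":"object","properties":{"targets":{"type":"array","items":{"type":"object","properties":{"delta_pos":{"type":"array","items":{"type":"number"}},"yaw":{"type":"number"}}}},"claw":{"type":"number"},"newtons":{"type":"number"}},"required":["targets"]}

```bash
mkdir -p pics; cat > h.py <<'E'
import numpy as np, cv2
from workcell import state, snapshot, get_calibration, job
def ray(n,u,v):
    c=get_calibration(n);E=np.array(c["extrinsics"])
    K=np.array([[c["fx"],0,c["cx"]],[0,c["fy"],c["cy"]],[0,0,1.]])
    p=cv2.undistortPoints(np.array([[[u,v]]],float),K,np.array([c["k1"],0,0,0,0.]))[0,0]
    return E[:3,3],E[:3,:3]@np.array([p[0],-p[1],-1])
def onz(n,u,v,z):
    o,d=ray(n,u,v);return (o+d*(z-o[2])/d[2])
def proj(n,P):
    c=get_calibration(n);E=np.array(c["extrinsics"]);q=E[:3,:3].T@(np.array(P)-E[:3,3])
    x,y=q[0]/-q[2],-q[1]/-q[2];s=1+c["k1"]*(x*x+y*y)
    return c["fx"]*x*s+c["cx"],c["fy"]*y*s+c["cy"]
def tri(a,b):
    (o1,d1),(o2,d2)=a,b
    A=np.stack([d1,-d2],1);t=np.linalg.lstsq(A,o2-o1,rcond=None)[0]
    p,q=o1+t[0]*d1,o2+t[1]*d2;return (p+q)/2,np.linalg.norm(p-q)
def save(n,name,crop=None,k=1):
    im=snapshot(n)
    cv2.imwrite(f"pics/{name}_full.png",im[...,::-1])
    if crop: x,y,w,h=crop; im=im[y:y+h,x:x+w]
    im=cv2.resize(im,None,fx=k,fy=k,interpolation=cv2.INTER_CUBIC)
    cv2.imwrite(f"pics/{name}.png",im[...,::-1]);return im
E
python3 - <<'E'
from h import *
a=snapshot("scene");b=snapshot("top")
cv2.imwrite("pics/s0.png",a[...,::-1]);cv2.imwrite("pics/t0.png",b[...,::-1])
for n in("scene","top"):
    c=get_calibration(n);print(n,c["fx"],c["k1"],np.round(c["extrinsics"],2).tolist())
s=state();print(s["position"],np.round(s["eef_rot"],3).tolist(),s["clock"],s["force"])
E
```

```text
scene 389.02607462240945 -0.02626326893386461 [[-0.85, -0.34, 0.41, 1021.74], [0.53, -0.52, 0.67, 787.53], [-0.01, 0.79, 0.62, 819.98], [0.0, 0.0, 0.0, 1.0]]
top 445.3647844915863 -0.17281409438255063 [[0.0, 0.99, -0.11, 385.16], [-1.0, 0.0, -0.01, 31.19], [-0.01, 0.11, 0.99, 1678.92], [0.0, 0.0, 0.0, 1.0]]
[ 255.14895852 -597.21969156  238.49312748] [[0.92, 0.393, -0.001], [0.393, -0.92, 0.001], [-0.0, -0.002, -1.0]] 0.1 [ 0.01638876 -0.21872893  0.45731393]
```

View pics/s0.png

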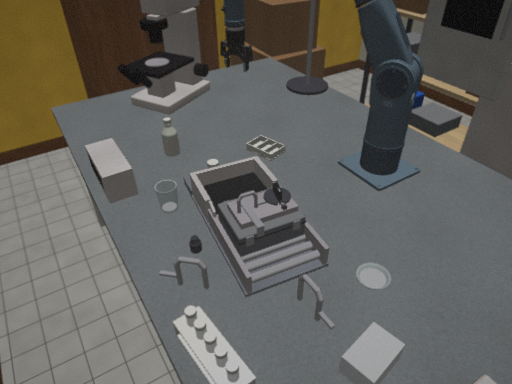

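View pics/t0.png

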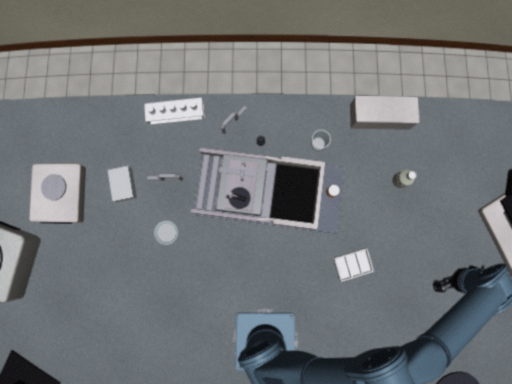

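The top view shows the track running left to right, with -y to the right. The case is on the rollers, with its dial near (239,198). The bay is at (298,193) and the jar at (334,190). There are three shackles: loose ones in the top view at (233,118) and (165,178), and one standing in the case lock near (238,172). The one in the lock fits the description, so I'll confirm it in a crop.

```bash
python3 - <<'E'
import cv2,numpy as np
t=cv2.imread("pics/t0.png")[140:240,185:345];s=cv2.imread("pics/s0.png")[150:290,180:330]
t=cv2.resize(t,None,fx=5,fy=5,interpolation=2);s=cv2.resize(s,None,fx=4,fy=4,interpolation=2)
cv2.imwrite("pics/t0c.png",cv2.convertScaleAbs(t,alpha=1.3));cv2.imwrite("pics/s0c.png",cv2.convertScaleAbs(s,alpha=1.3))
E
```

```text
(no output)
```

View pics/t0c.png

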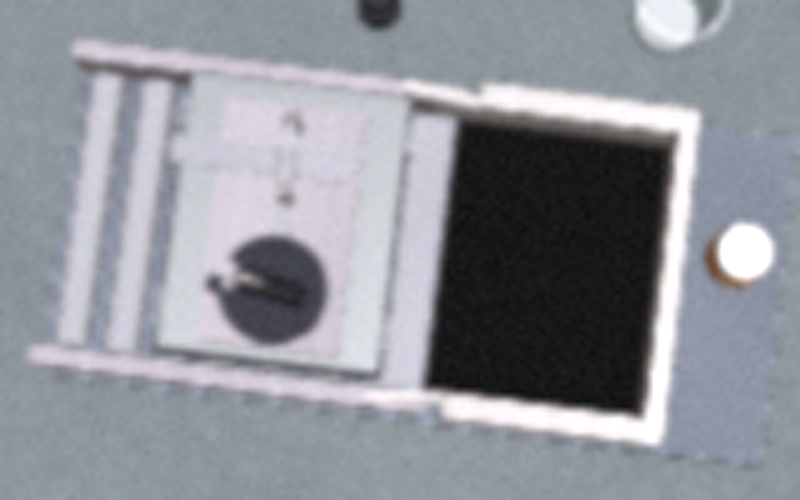

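View pics/s0c.png

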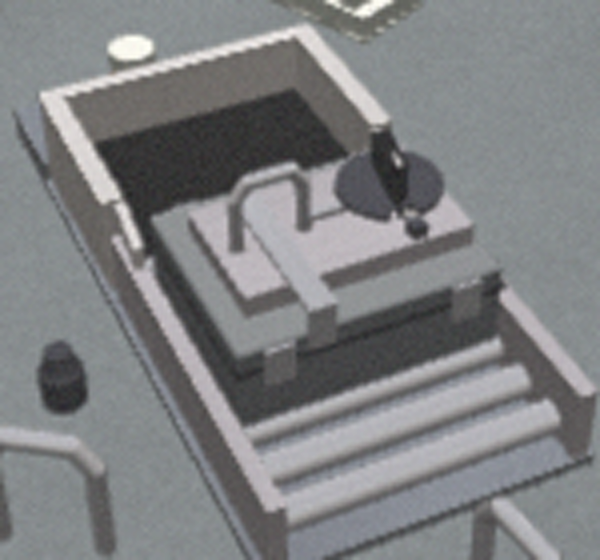

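The crops confirm it: the locked shackle is the U on the lock plate through the hasp strap (scene crop (235,245) to (303,225)), with its tang reaching to the dial. The other two lie on the bench. The dial pointer points roughly to track +y, near 80° CCW of the shackle.

```bash
python3 - <<'E'
from h import *
T=lambda x,y:(185+(x+.5)/5-.5,140+(y+.5)/5-.5)
S=lambda x,y:(180+(x+.5)/4-.5,150+(y+.5)/4-.5)
def pt(l,x,y,z): 
    p=onz("top",*T(x,y),z);print(l,np.round(p,1));return p
def ps(l,x,y,z): 
    p=onz("scene",*S(x,y),z);print(l,np.round(p,1));return p
c=[pt("case",*q,117) for q in[(190,78),(412,95),(380,373),(160,345)]]
print("centre",np.mean(c,0)[:2], "xdir",np.degrees(np.arctan2(*( (c[0]+c[1]-c[2]-c[3])[[1,0]]))),"ydir",np.degrees(np.arctan2(*( (c[0]+c[3]-c[1]-c[2])[[1,0]])))-90)
f=[pt("floor",643,413,46),pt("floor",670,150,46)]
w=[pt("outer100",698,110,100),pt("outer100",660,440,100)]
pt("disc",272,290,151);a=pt("bar+",215,280,165);b=pt("bar-",303,298,181)
l=[pt("leg near",287,198,135),pt("leg far",294,118,175)]
ps("s crown",265,173,187);ps("s disc",390,185,151);ps("stop out L",45,95,100);ps("stop outR",303,27,100);ps("case corner",240,358,117);ps("case cornR",500,270,117)
print(tri(ray("top",*T(743,252)),ray("scene",*S(130,48))))
E
```

```text
case [677.  155.6 117. ]
case [665.2  -2.7 117. ]
case [467.3  19.5 117. ]
case [486.4 174.4 117. ]
centre [573.97838681  86.6992408 ] xdir -6.031587203715687 ydir -5.638065913403906
floor [ 442.2 -174.2   46. ]
floor [ 637.4 -196.2   46. ]
outer100 [ 658.4 -209.4  100. ]
outer100 [ 421.1 -179.5  100. ]
disc [522.5  94.4 151. ]
bar+ [527.9 132.8 165. ]
bar- [514.5  72.2 181. ]
leg near [588.6  85.1 135. ]
leg far [638.5  79.3 175. ]
s crown [614.7  76.2 187. ]
s disc [525.7  94.8 151. ]
stop out L [ 655.3 -207.7  100. ]
stop outR [ 425.6 -179.8  100. ]
case corner [683.  155.1 117. ]
case cornR [490.9 177.8 117. ]
(array([ 558.30478481, -243.1386704 ,   91.00858456]), np.float64(4.222113604239871))
```

Request:
step_arm:
  targets:
    - {"delta_pos": [285,-275,0]}
    - {"delta_pos": [285,-275,0]}
    - {"delta_pos": [285,-275,0]}
    - {"delta_pos": [285,-275,0]}
    - {"delta_pos": [285,-275,0]}
    - {"delta_pos": [285,-275,0]}
    - {"delta_pos": [285,-275,0]}
    - {"delta_pos": [285,-275,0]}
  claw: 0
  newtons: 40

```text
invalid input
```

Request:
step_arm:
  targets:
    - {"delta_pos": [285,-275,0]}
    - {"delta_pos": [285,-275,0]}
    - {"delta_pos": [285,-275,0]}
    - {"delta_pos": [285,-275,0]}
    - {"delta_pos": [285,-275,0]}
    - {"delta_pos": [285,-275,0]}
    - {"delta_pos": [285,-275,0]}
    - {"delta_pos": [285,-275,0]}

```text
invalid input
```

Request:
step_arm:
  targets:
    - {"delta_pos": [58,-56,0],"yaw": -60}
    - {"delta_pos": [58,-56,0],"yaw": -60}
    - {"delta_pos": [58,-56,0],"yaw": -60}
    - {"delta_pos": [58,-56,0],"yaw": -60}
    - {"delta_pos": [58,-56,0],"yaw": -60}
    - {"delta_pos": [58,-56,0],"yaw": -60}
    - {"delta_pos": [58,-56,0],"yaw": -60}
    - {"delta_pos": [58,-56,0],"yaw": -60}

```text
clock: 0.9
position: [286.4, -523.2, 238.9]
eef_rot: [[0.118, 0.993, -0.0], [0.993, -0.118, 0.001], [0.001, -0.0, -1.0]]
force: [0.4, 0.0, 0.7]
width: 1.002
grasp_force: 0.0
```

Request:
step_arm:
  targets:
    - {"delta_pos": [380,110,0],"yaw": 0}
    - {"delta_pos": [380,110,0],"yaw": 0}
    - {"delta_pos": [380,110,0],"yaw": 0}
    - {"delta_pos": [380,110,0],"yaw": 0}
    - {"delta_pos": [380,110,0],"yaw": 0}
    - {"delta_pos": [380,110,0],"yaw": 0}
    - {"delta_pos": [380,110,0],"yaw": 0}
    - {"delta_pos": [380,110,0],"yaw": 0}
  claw: 0
  newtons: 40

```text
clock: 1.7
position: [441.8, -157.0, 239.4]
eef_rot: [[0.123, 0.992, 0.0], [0.992, -0.123, 0.0], [0.0, 0.0, -1.0]]
force: [-0.0, -0.9, 0.0]
width: -0.001
grasp_force: 0.0
```

Request:
step_arm:
  targets:
    - {"delta_pos": [380,110,0],"yaw": 0}
    - {"delta_pos": [380,110,0],"yaw": 0}
    - {"delta_pos": [380,110,0],"yaw": 0}
    - {"delta_pos": [380,110,0],"yaw": 0}
    - {"delta_pos": [380,110,0],"yaw": 0}
    - {"delta_pos": [380,110,0],"yaw": 0}
    - {"delta_pos": [380,110,0],"yaw": 0}
    - {"delta_pos": [380,110,0],"yaw": 0}

```text
clock: 2.5
position: [596.3, 207.2, 238.9]
eef_rot: [[0.123, 0.992, -0.0], [0.992, -0.123, -0.0], [-0.0, -0.0, -1.0]]
force: [0.7, -0.9, 0.3]
width: -0.002
grasp_force: 0.0
```

Request:
step_arm:
  targets:
    - {"delta_pos": [0,0,50],"yaw": 0}
    - {"delta_pos": [0,0,100],"yaw": 0}
    - {"delta_pos": [0,0,140],"yaw": 0}
    - {"delta_pos": [0,0,154],"yaw": 0}
    - {"delta_pos": [-15,0,154],"yaw": 0}
    - {"delta_pos": [-20,0,154],"yaw": 0}
    - {"delta_pos": [-25,0,154],"yaw": 0}
    - {"delta_pos": [-30,0,154],"yaw": 0}

```text
clock: 3.3
position: [593.9, 175.1, 87.5]
eef_rot: [[0.12, 0.993, 0.004], [0.993, -0.12, 0.002], [0.002, 0.004, -1.0]]
force: [1.3, 0.8, 1.0]
width: 0.0
grasp_force: 0.0
```

Request:
step_arm:
  targets:
    - {"delta_pos": [-6,0,0],"yaw": 0}
    - {"delta_pos": [-14,0,0],"yaw": 0}
    - {"delta_pos": [-24,0,0],"yaw": 0}
    - {"delta_pos": [-36,0,0],"yaw": 0}
    - {"delta_pos": [-48,0,0],"yaw": 0}
    - {"delta_pos": [-60,0,0],"yaw": 0}
    - {"delta_pos": [-70,0,0],"yaw": 0}
    - {"delta_pos": [-80,0,0],"yaw": 0}

```text
clock: 4.1
position: [583.0, 95.0, 85.4]
eef_rot: [[0.12, 0.993, 0.001], [0.993, -0.12, 0.001], [0.001, 0.001, -1.0]]
force: [1.9, 4.3, 0.7]
width: 0.0
grasp_force: 0.0
```

```bash
python3 - <<'E'
from h import *
save("scene","s1",(170,130,170,150),4)
E
```

```text
(no output)
```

View pics/s1.png

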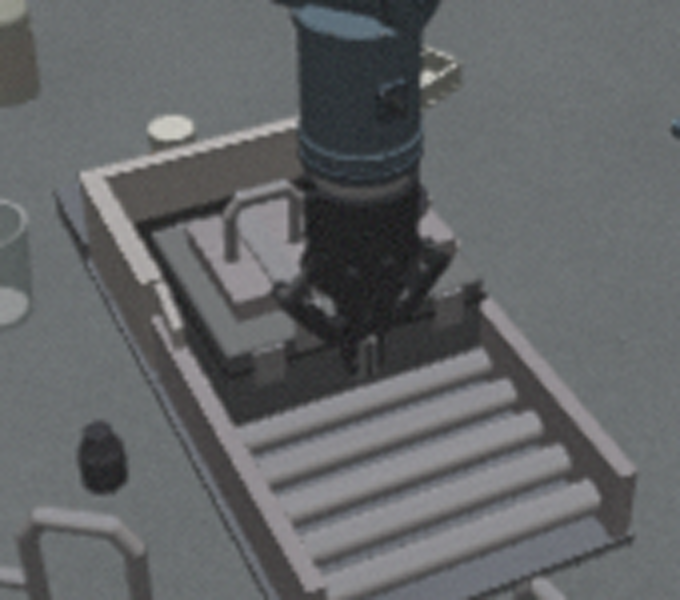

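The case is straight between the rails about halfway along, with the fingers on its face at crop (365,360). I'll keep pushing.

Request:
step_arm:
  targets:
    - {"delta_pos": [-10,0,0],"yaw": 0}
    - {"delta_pos": [-20,0,0],"yaw": 0}
    - {"delta_pos": [-30,0,0],"yaw": 0}
    - {"delta_pos": [-40,0,0],"yaw": 0}
    - {"delta_pos": [-50,0,0],"yaw": 0}
    - {"delta_pos": [-60,0,0],"yaw": 0}
    - {"delta_pos": [-70,0,0],"yaw": 0}
    - {"delta_pos": [-80,0,0],"yaw": 0}

```text
clock: 4.95
position: [573.6, 17.0, 85.4]
eef_rot: [[0.118, 0.993, 0.001], [0.993, -0.118, 0.002], [0.002, 0.001, -1.0]]
force: [2.5, 4.0, 0.3]
width: 0.003
grasp_force: 0.0
```

Request:
step_arm:
  targets:
    - {"delta_pos": [-5,0,0],"yaw": 0}
    - {"delta_pos": [-10,0,0],"yaw": 0}
    - {"delta_pos": [-14,0,0],"yaw": 0}
    - {"delta_pos": [-18,0,0],"yaw": 0}
    - {"delta_pos": [-20,0,0],"yaw": 0}
    - {"delta_pos": [-22,0,0],"yaw": 0}

```text
clock: 5.55
position: [570.3, -3.9, 85.3]
eef_rot: [[0.118, 0.993, -0.0], [0.993, -0.118, 0.002], [0.002, -0.001, -1.0]]
force: [0.3, 5.8, 0.8]
width: 0.003
grasp_force: 0.0
```

Request:
step_arm:
  targets:
    - {"delta_pos": [-2,0,0],"yaw": 0}
    - {"delta_pos": [-4,0,0],"yaw": 0}
    - {"delta_pos": [-6,0,0],"yaw": 0}
    - {"delta_pos": [-8,0,0],"yaw": 0}

```text
clock: 5.95
position: [569.2, -9.3, 85.4]
eef_rot: [[0.115, 0.993, -0.0], [0.993, -0.115, 0.005], [0.005, -0.001, -1.0]]
force: [0.1, 14.3, 0.6]
width: -0.005
grasp_force: 0.0
```

Request:
step_arm:
  targets:
    - {"delta_pos": [-1,0,0],"yaw": 0}
    - {"delta_pos": [-2,0,0],"yaw": 0}
    - {"delta_pos": [-3,0,0],"yaw": 0}
    - {"delta_pos": [-4,0,0],"yaw": 0}

```text
clock: 6.35
position: [568.7, -9.5, 85.7]
eef_rot: [[0.112, 0.994, 0.0], [0.994, -0.112, 0.008], [0.008, -0.001, -1.0]]
force: [-0.6, 20.4, 2.3]
width: 0.004
grasp_force: 0.0
```

Request:
step_arm:
  targets:
    - {"delta_pos": [-2,0,0],"yaw": 0}
    - {"delta_pos": [-2,0,0],"yaw": 0}
    - {"delta_pos": [20,0,0],"yaw": 0}
    - {"delta_pos": [40,0,-30],"yaw": 0}
    - {"delta_pos": [70,0,-80],"yaw": 0}
    - {"delta_pos": [110,0,-130],"yaw": 0}
    - {"delta_pos": [150,0,-160],"yaw": 0}
    - {"delta_pos": [180,0,-170],"yaw": 0}
  claw: 100

```text
clock: 7.15
position: [591.1, 158.0, 256.6]
eef_rot: [[0.123, 0.992, 0.002], [0.992, -0.123, -0.002], [-0.002, 0.002, -1.0]]
force: [1.0, 0.1, -0.5]
width: 1.0
grasp_force: 0.0
```

```bash
python3 - <<'E'
from h import *
a=save("top","t2",(235,145,110,90),5);b=save("scene","s2",(170,140,150,112),5)
print(state()["position"])
a=cv2.copyMakeBorder(a,0,0,0,0,0)
E
```

```text
[590.86201231 167.12994881 258.39395327]
```

View pics/t2.png

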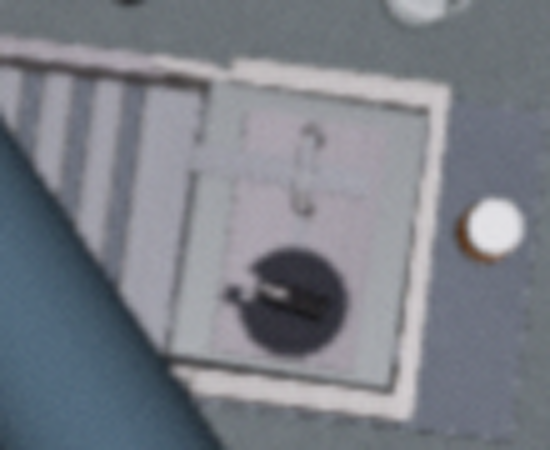

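View pics/s2.png

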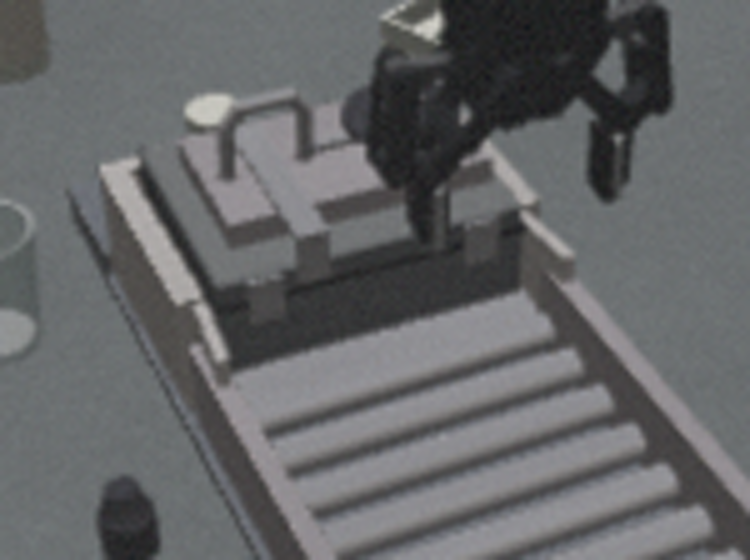

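The case is home. Its far edge is against the end stop at top crop (428,108) to (390,388), and it sits square between the walls. The disc centre is at about (293,302), the pointer knob at (232,293), and the shackle stands in the lock from (303,205) to (314,130).

```bash
python3 - <<'E'
from h import *
T=lambda x,y:(235+(x+.5)/5-.5,145+(y+.5)/5-.5)
S=lambda x,y:(170+(x+.5)/5-.5,140+(y+.5)/5-.5)
P=lambda l,x,y,z:print(l,np.round(onz("top",*T(x,y),z),1)) or onz("top",*T(x,y),z)
c=[P("case",*q,116) for q in[(212,78),(428,108),(390,388),(172,355)]]
print("centre",np.mean(c,0)[:2],"xdir",np.degrees(np.arctan2(*((c[0]+c[1]-c[2]-c[3])[[1,0]]))),"ydir",np.degrees(np.arctan2(*((c[0]+c[3]-c[1]-c[2])[[1,0]])))-90)
d=P("disc",293,302,150)
for z in(150,165,180):
  k=P("knob",232,293,z); e=P("end",330,310,z)
  print(np.degrees(np.arctan2(*(k-d)[[1,0]])),np.degrees(np.arctan2(*(k-e)[[1,0]])))
# crown ends in scene and top
print(tri(ray("scene",*S(232,112)),ray("top",*T(318,133))),tri(ray("scene",*S(298,97)),ray("top",*T(308,205))))
a=onz("scene",*S(265,103),186);print("crown scene",a)
# stripe angle by brightness in bar region
im=cv2.cvtColor(cv2.imread("pics/t2_full.png"),6)[195:215,275:310];print(im[2:18,4:30])
E
```

```text
case [659.7 -38.3 116. ]
case [ 638.9 -192.4  116. ]
case [ 439.7 -163.3  116. ]
case [462.6 -10.  116. ]
centre [ 550.22455019 -100.98598488] xdir -8.239461833011875 ydir -8.086469060588414
disc [497.7 -92.4 150. ]
knob [503.7 -50.4 150. ]
end [ 492.2 -117.9  150. ]
81.76077483322328 80.30514795536946
knob [502.6 -49.6 165. ]
end [ 491.1 -116.5  165. ]
83.44253532919915 80.30514795536946
knob [501.4 -48.8 180. ]
end [ 490.1 -115.   180. ]
85.07349453408533 80.30514795536943
(array([ 609.7845768 , -107.00149967,  182.86542413]), np.float64(1.414364227261754)) (array([ 563.78664296, -102.00194206,  179.49043948]), np.float64(5.394607216685719))
crown scene [590.1707442  -99.96237873 186.        ]
[[157 158 164 166 165 155 132  96  72  55  55  52  54  54  53  55  52  53
   52  59  68  95 131 153 157 158]
 [156 159 163 165 158 140 103  70  55  53  53  52  50  54  54  52  52  51
   50  52  53  68 100 136 154 156]
 [160 161 164 165 163 144 113  81  58  54  52  51  52  51  55  54  52  55
   50  54  53  55  70 105 138 152]
 [154 158 162 164 165 161 142 105  70  54  53  52  50  52  53  54  5
[... 649 characters left out ...]
35  41  39
   40  37  43  40  47  53  65 104]
 [159 163 153 125  83  58  53  54  51  55  47  44  44  37  35  26  28  31
   37  39  41  47  52  52  71 117]
 [161 162 159 132  89  60  52  54  54  52  53  51  51  50  46  44  36  33
   27  33  41  50  51  56  79 128]
 [164 166 161 146 109  68  54  54  52  50  54  52  52  50  49  52  48  46
   43  41  45  48  51  58  95 137]
 [161 166 166 157 129  88  60  51  51  54  54  52  53  54  50  51  53  49
   50  48  52  53  55  73 114 144]
 [165 162 164 162 147 107  68  55  53  51  51  53  53  53  53  55  53  53
   49  54  53  52  68  96 136 154]
 [161 165 164 163 157 125  88  61  55  50  54  50  50  53  53  55  51  50
   52  50  54  62  89 131 150 158]]
```

Request:
step_arm:
  targets:
    - {"delta_pos": [-50,-11,0],"yaw": 4}
    - {"delta_pos": [-100,-22,0],"yaw": 8}
    - {"delta_pos": [-150,-33,0],"yaw": 10.4}
    - {"delta_pos": [-200,-44,0],"yaw": 10.4}
    - {"delta_pos": [-240,-53,0],"yaw": 10.4}
    - {"delta_pos": [-260,-58,0],"yaw": 10.4}
    - {"delta_pos": [-270,-60,0],"yaw": 10.4}
    - {"delta_pos": [-270,-60,0],"yaw": 10.4}
  claw: 45

```text
clock: 8.05
position: [497.9, -103.1, 253.9]
eef_rot: [[0.299, 0.954, -0.001], [0.954, -0.299, -0.001], [-0.001, -0.001, -1.0]]
force: [0.2, 0.4, 0.7]
width: 0.45
grasp_force: 0.0
```

```bash
cat >> h.py <<'E'
def go(x,y,z,psi=None):
    s=state();R=np.array(s["eef_rot"]);p=np.degrees(np.arctan2(R[1,0],R[0,0]))
    print("at",np.round(s["position"],1),"psi",round(p,1),"delta",np.round(R.T@(np.array([x,y,z])-s["position"]),1),"yaw",None if psi is None else round(p-psi,1),"F",np.round(s["force"],1),np.round(s["moment"],2),s["width"],s["grasp_force"],s["clock"])
E
python3 -c "
from h import *
import time
go(498.3,-93.3,166,72.5)"
```

```text
at [ 497.9 -103.1  253.9] psi 72.6 delta [ 9.6 -2.4 87.9] yaw 0.1 F [0.2 0.4 0.7] [ 0.03 -0.02  0.02] 0.44990662460056785 0.0 8.05
```

Request:
step_arm:
  targets:
    - {"delta_pos": [9,-2,20],"yaw": 0}
    - {"delta_pos": [9.5,-2.4,40],"yaw": 0}
    - {"delta_pos": [9.5,-2.4,52],"yaw": 0}
    - {"delta_pos": [9.5,-2.4,60],"yaw": 0}
    - {"delta_pos": [9.5,-2.4,60],"yaw": 0}

```text
clock: 8.55
position: [498.8, -91.3, 193.4]
eef_rot: [[0.296, 0.955, -0.002], [0.955, -0.296, 0.001], [0.0, -0.002, -1.0]]
force: [0.3, 0.2, -0.0]
width: 0.451
grasp_force: 0.0
```

```bash
python3 - <<'E'
from h import *
go(498.3,-93.3,166,72.5)
save("scene","s3",(200,130,120,90),6)
E
```

```text
at [498.8 -91.3 193.4] psi 72.8 delta [-2.1  0.1 27.4] yaw 0.3 F [ 0.3  0.2 -0. ] [0.   0.01 0.01] 0.45114407780681054 0.0 8.55
```

View pics/s3.png

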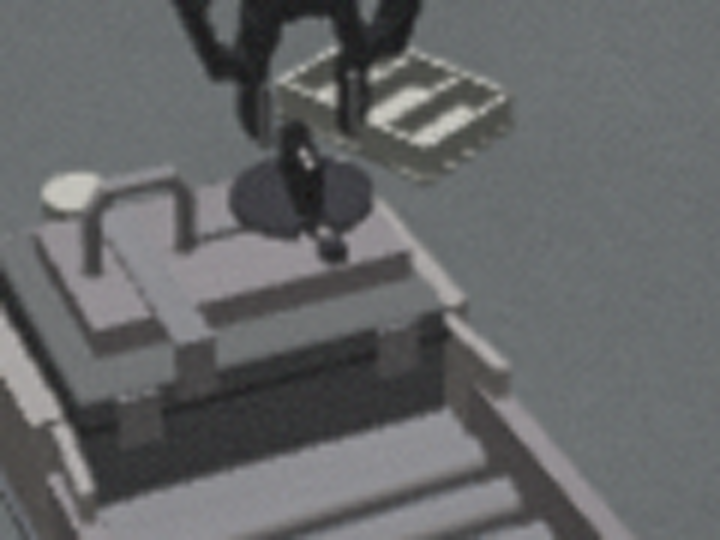

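The fingers straddle the grip bar, with the fingertips at (258,130) and (350,125) and the bar at (300,170). I'll go down and close on it.

Request:
step_arm:
  targets:
    - {"delta_pos": [-2,0,10],"yaw": 0.3}
    - {"delta_pos": [-2,0,20],"yaw": 0.3}
    - {"delta_pos": [-2,0,27],"yaw": 0.3}
    - {"delta_pos": [-2,0,27],"yaw": 0.3}

```text
clock: 9.0
position: [497.7, -93.9, 166.0]
eef_rot: [[0.302, 0.953, -0.002], [0.953, -0.302, 0.0], [-0.0, -0.002, -1.0]]
force: [-0.5, 0.6, 0.3]
width: 0.45
grasp_force: 0.0
```

Request:
step_arm:
  targets:
    - {"delta_pos": [0,0,0],"yaw": 0}
    - {"delta_pos": [0,0,0],"yaw": 0}
    - {"delta_pos": [0,0,0],"yaw": 0}
    - {"delta_pos": [0,0,0],"yaw": 0}
  claw: 0
  newtons: 30

```text
clock: 9.4
position: [499.2, -93.9, 167.6]
eef_rot: [[0.302, 0.953, 0.001], [0.953, -0.302, -0.0], [0.0, 0.001, -1.0]]
force: [2.6, 0.1, -0.3]
width: 0.155
grasp_force: 34.4
```

```bash
python3 -c "
from h import *
go(498.3,-93.3,166,-7.5)"
```

```text
at [499.2 -93.9 167.6] psi 72.4 delta [ 0.3 -1.   1.6] yaw 79.9 F [ 2.6  0.1 -0.3] [-0.03 -0.43 -0.04] 0.15525730033065352 34.44873869419098 9.4
```

Request:
step_arm:
  targets:
    - {"delta_pos": [0,0,0],"yaw": 4}
    - {"delta_pos": [0,0,0],"yaw": 9}
    - {"delta_pos": [0,0,0],"yaw": 14}
    - {"delta_pos": [0,0,0],"yaw": 19}
    - {"delta_pos": [0,0,0],"yaw": 24}
    - {"delta_pos": [0,0,0],"yaw": 29}
    - {"delta_pos": [0,0,0],"yaw": 34}
    - {"delta_pos": [0,0,0],"yaw": 40}

```text
clock: 10.2
position: [499.1, -93.8, 167.5]
eef_rot: [[0.846, 0.533, 0.001], [0.533, -0.846, 0.0], [0.001, 0.001, -1.0]]
force: [2.5, 0.2, -1.0]
width: 0.158
grasp_force: 34.4
```

```bash
python3 -c "
from h import *
go(498.3,-93.3,166,-7.5)"
```

```text
at [499.1 -93.8 167.5] psi 32.2 delta [-0.4 -0.9  1.5] yaw 39.7 F [ 2.5  0.2 -1. ] [ 0.14 -0.28 -0.  ] 0.15791676091612453 34.433578848838806 10.2
```

Request:
step_arm:
  targets:
    - {"delta_pos": [0,0,0],"yaw": 5}
    - {"delta_pos": [0,0,0],"yaw": 10}
    - {"delta_pos": [0,0,0],"yaw": 15}
    - {"delta_pos": [0,0,0],"yaw": 20}
    - {"delta_pos": [0,0,0],"yaw": 25}
    - {"delta_pos": [0,0,0],"yaw": 30}
    - {"delta_pos": [0,0,0],"yaw": 35}
    - {"delta_pos": [0,0,0],"yaw": 40}

```text
clock: 11.0
position: [499.1, -93.7, 167.5]
eef_rot: [[0.991, -0.135, 0.001], [-0.135, -0.991, 0.0], [0.001, -0.0, -1.0]]
force: [1.8, -0.3, -0.3]
width: 0.149
grasp_force: 34.5
```

Request:
step_arm:
  targets:
    - {"delta_pos": [0,0,0],"yaw": 0}
    - {"delta_pos": [0,0,0],"yaw": 0}
    - {"delta_pos": [0,0,0],"yaw": 0}

```text
clock: 11.3
position: [499.1, -93.7, 167.5]
eef_rot: [[0.992, -0.13, 0.001], [-0.13, -0.992, 0.0], [0.001, -0.0, -1.0]]
force: [3.1, 1.4, 1.3]
width: 0.151
grasp_force: 34.8
```

Request:
step_arm:
  targets:
    - {"delta_pos": [0,0,0],"yaw": 0}
    - {"delta_pos": [0,0,0],"yaw": 0}
    - {"delta_pos": [0,0,-15],"yaw": 0}
    - {"delta_pos": [0,0,-35],"yaw": 0}
    - {"delta_pos": [0,0,-70],"yaw": 0}
    - {"delta_pos": [0,0,-100],"yaw": 0}
    - {"delta_pos": [-20,-30,-110],"yaw": 0}
    - {"delta_pos": [-50,-60,-110],"yaw": 0}
  claw: 45

```text
clock: 12.1
position: [458.1, -27.7, 278.9]
eef_rot: [[0.991, -0.134, 0.004], [-0.134, -0.991, -0.0], [0.004, -0.0, -1.0]]
force: [-0.1, 0.9, -0.4]
width: 0.446
grasp_force: 0.0
```

```bash
python3 - <<'E'
from h import *
a=save("top","t4",(255,145,90,80),6);b=save("scene","s4",(180,130,120,80),6)
go(589,-105,183,-7.5)
h=max(a.shape[0],b.shape[0])
E
```

```text
at [453.9 -23.8 277.2] psi -7.2 delta [144.4  63.7  93.8] yaw 0.3 F [-0.  -0.9  0.4] [ 0.01  0.05 -0.02] 0.44805366406234703 0.0 12.2
```

View pics/s4.png

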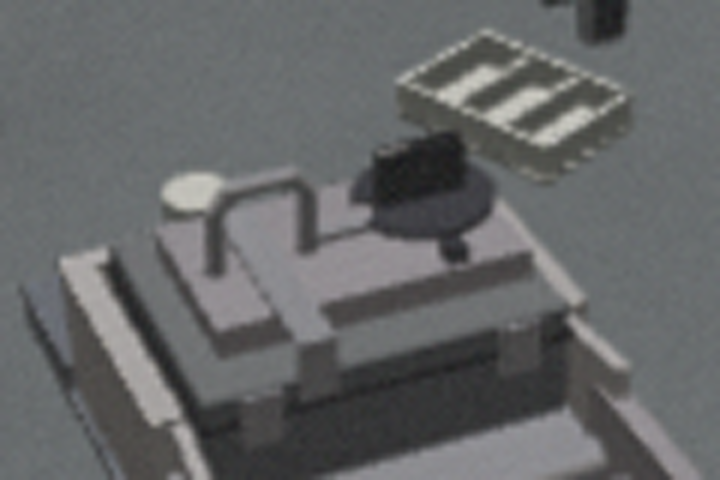

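The dial bar now lies along the line to the shackle. The dot at (455,250) did not move, so it is a fixed mark and not the pointer. I'll check the slot's direction numerically from the brightness around the disc's rim, and refine the crown position.

```bash
python3 - <<'E'
from h import *
C=np.array([499,-93.8])
for f in("t2","t4"):
    g=cv2.cvtColor(cv2.imread(f"pics/{f}_full.png"),6).astype(np.float32)
    o=[]
    for a in range(-180,180,10):
        v=[]
        for r in(26,30,33):
            t=np.radians(a-7.5);u=proj("top",[C[0]+r*np.cos(t),C[1]+r*np.sin(t),150])
            v.append(cv2.getRectSubPix(g,(1,1),u)[0,0])
        o.append((a,int(np.mean(v))))
    print(f,o)
S=lambda x,y:(180+(x+.5)/6-.5,130+(y+.5)/6-.5)
for q in((215,195),(300,182),(258,185)):print(onz("scene",*S(*q),186))
g=cv2.cvtColor(cv2.imread("pics/t4_full.png"),6)
u=proj("top",[589,-105,186]);print(u);x,y=map(int,u);print(g[y-12:y+13,x-7:x+8])
E
```

```text
t2 [(-180, 53), (-170, 54), (-160, 52), (-150, 53), (-140, 54), (-130, 54), (-120, 55), (-110, 55), (-100, 57), (-90, 56), (-80, 58), (-70, 60), (-60, 61), (-50, 63), (-40, 64), (-30, 62), (-20, 61), (-10, 62), (0, 61), (10, 58), (20, 59), (30, 57), (40, 57), (50, 56), (60, 69), (70, 114), (80, 124), (90, 105), (100, 69), (110, 55), (120, 53), (130, 53), (140, 52), (150, 51), (160, 51), (170, 51)]
t4 [(-180, 97), (-170, 93), (-160, 95), (-150, 91), (-140, 79), (-130, 89), (-120, 93), (-110, 84), (-100, 72), (-90, 68), (-80, 71), (-70, 71), (-60, 79), (-50, 87), (-40, 93), (-30, 98), (-20, 88), (-10, 71), (0, 85), (10, 77), (20, 66), (30, 85), (40, 91), (50, 95), (60, 99), (70, 102), (80, 108), (90, 113), (100, 121), (110, 131), (120, 139), (130, 136), (140, 116), (150, 103), (160, 98), (170, 98)]
[ 612.96359021 -102.61877914  186.        ]
[571.89347745 -89.85762786 186.        ]
[590.77741709 -98.94012428 186.        ]
(np.float64(297.6312838543572), np.float64(177.31134371271062))
[[155 154 153 149 150 148 145 141 140 137 134 132 125 120 114]
 [155 153 155 155 151 151 153 150 152 1
[... 773 characters left out ...]
8 161]
 [158 157 152 145 152 158 160 159 157 158 157 157 158 159 158]
 [154 156 152 143 152 156 155 156 157 159 158 160 158 159 159]
 [151 155 149 138 148 155 148 151 155 157 158 158 158 160 157]
 [153 154 147 135 145 151 146 146 153 153 156 156 158 159 160]
 [158 157 152 136 140 147 137 141 151 151 149 153 152 152 157]
 [162 164 155 135 137 142 133 145 154 155 153 156 152 152 153]
 [164 162 156 140 137 139 127 142 157 159 158 161 156 155 154]
 [164 162 155 143 132 134 120 134 156 156 160 161 161 160 156]
 [162 161 156 136 117 105  97 123 149 160 157 160 160 161 157]
 [158 154 148 135 113  95  87 110 135 153 158 157 160 158 158]
 [151 129 108  93  77  66  61  77 108 139 158 159 160 159 157]]
```

Request:
step_arm:
  targets:
    - {"delta_pos": [45,18,0],"yaw": 0.3}
    - {"delta_pos": [90,36,0],"yaw": 0.3}
    - {"delta_pos": [125,52,0],"yaw": 0.3}
    - {"delta_pos": [140,58,0],"yaw": 0.3}
    - {"delta_pos": [145,60,20],"yaw": 0.3}
    - {"delta_pos": [145,60,40],"yaw": 0.3}
    - {"delta_pos": [145,60,50],"yaw": 0.3}
    - {"delta_pos": [145,60,50],"yaw": 0.3}
  claw: 65

```text
clock: 13.0
position: [591.3, -106.6, 225.4]
eef_rot: [[0.991, -0.137, -0.004], [-0.137, -0.991, 0.0], [-0.004, 0.0, -1.0]]
force: [-0.4, 0.4, -0.1]
width: 0.647
grasp_force: 0.0
```

```bash
python3 - <<'E'
from h import *
go(590,-103,175,-7.5)
save("scene","s5",(180,120,100,80),7)
E
```

```text
at [ 591.3 -106.6  225.4] psi -7.9 delta [-1.6 -3.4 50.4] yaw -0.4 F [-0.4  0.4 -0.1] [0.02 0.02 0.  ] 0.6466954271437835 0.0 13.0
```

View pics/s5.png

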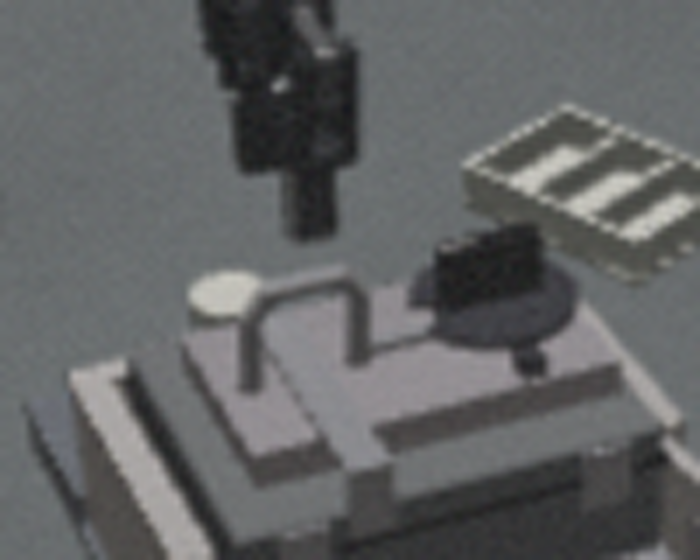

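The near fingertip at (310,230) is directly over the crown's middle at (305,283). I'll go down and grip.

Request:
step_arm:
  targets:
    - {"delta_pos": [-2,-3,15],"yaw": -0.4}
    - {"delta_pos": [-2,-3,30],"yaw": -0.4}
    - {"delta_pos": [-2,-3,42],"yaw": -0.4}
    - {"delta_pos": [-2,-3,50],"yaw": -0.4}
    - {"delta_pos": [-2,-3,50],"yaw": -0.4}

```text
clock: 13.55
position: [590.4, -103.2, 176.0]
eef_rot: [[0.992, -0.13, -0.002], [-0.13, -0.992, 0.0], [-0.002, 0.0, -1.0]]
force: [-0.1, -0.1, -0.1]
width: 0.649
grasp_force: 0.0
```

Request:
step_arm:
  targets:
    - {"delta_pos": [0,0,0],"yaw": 0}
    - {"delta_pos": [0,0,0],"yaw": 0}
    - {"delta_pos": [0,0,0],"yaw": 0}
    - {"delta_pos": [0,0,0],"yaw": 0}
    - {"delta_pos": [0,0,0],"yaw": 0}
    - {"delta_pos": [0,0,0],"yaw": 0}
  claw: 0
  newtons: 50

```text
clock: 14.15
position: [591.6, -103.1, 177.7]
eef_rot: [[0.992, -0.13, 0.001], [-0.13, -0.992, -0.0], [0.001, -0.0, -1.0]]
force: [-0.6, 0.1, 3.3]
width: 0.096
grasp_force: 48.8
```

Request:
step_arm:
  targets:
    - {"delta_pos": [0,0,-1],"yaw": 0}
    - {"delta_pos": [0,0,-2],"yaw": 0}
    - {"delta_pos": [0,0,-3],"yaw": 0}

```text
clock: 14.45
position: [590.9, -103.1, 179.8]
eef_rot: [[0.992, -0.13, -0.001], [-0.13, -0.992, 0.0], [-0.001, 0.0, -1.0]]
force: [-0.0, -0.2, -1.6]
width: 0.094
grasp_force: 48.9
```

Request:
step_arm:
  targets:
    - {"delta_pos": [0,0,-2],"yaw": 0}
    - {"delta_pos": [0,0,-4],"yaw": 0}
    - {"delta_pos": [0,0,-6],"yaw": 0}
    - {"delta_pos": [0,0,-8],"yaw": 0}

```text
clock: 14.85
position: [591.1, -103.2, 188.4]
eef_rot: [[0.992, -0.13, -0.0], [-0.13, -0.992, -0.0], [-0.0, 0.0, -1.0]]
force: [0.3, -0.1, -1.7]
width: 0.094
grasp_force: 48.9
```

```bash
python3 -c "
from h import *
go(590,-103,280,-7.5)"
```

```text
at [ 591.1 -103.2  188.4] psi -7.5 delta [ -1.1  -0.  -91.6] yaw 0.0 F [ 0.3 -0.1 -1.7] [ 0.05 -0.02  0.03] 0.09389047684478685 48.94617676734924 14.85
```

Request:
step_arm:
  targets:
    - {"delta_pos": [0,0,-3],"yaw": 0}
    - {"delta_pos": [0,0,-6],"yaw": 0}
    - {"delta_pos": [0,0,-9],"yaw": 0}

```text
clock: 15.15
position: [591.1, -103.2, 197.5]
eef_rot: [[0.992, -0.13, -0.0], [-0.13, -0.992, -0.0], [-0.0, 0.0, -1.0]]
force: [0.4, 0.4, -1.2]
width: 0.096
grasp_force: 49.0
```

Request:
step_arm:
  targets:
    - {"delta_pos": [0,0,-4],"yaw": 0}
    - {"delta_pos": [0,0,-9],"yaw": 0}
    - {"delta_pos": [0,0,-15],"yaw": 0}
    - {"delta_pos": [0,0,-22],"yaw": 0}
    - {"delta_pos": [0,0,-30],"yaw": 0}
    - {"delta_pos": [0,0,-38],"yaw": 0}
    - {"delta_pos": [0,0,-46],"yaw": 0}
    - {"delta_pos": [0,0,-54],"yaw": 0}

```text
clock: 15.95
position: [591.2, -103.1, 252.0]
eef_rot: [[0.992, -0.13, 0.0], [-0.13, -0.992, -0.0], [0.0, 0.0, -1.0]]
force: [0.5, 0.3, -0.8]
width: 0.099
grasp_force: 49.0
```

Request:
step_arm:
  targets:
    - {"delta_pos": [0,0,-10],"yaw": 0}
    - {"delta_pos": [0,0,-20],"yaw": 0}
    - {"delta_pos": [0,0,-30],"yaw": 0}
    - {"delta_pos": [0,0,-38],"yaw": 0}
    - {"delta_pos": [0,0,-43],"yaw": 0}
    - {"delta_pos": [0,0,-45],"yaw": 0}
    - {"delta_pos": [0,0,-45],"yaw": 0}
    - {"delta_pos": [0,0,-45],"yaw": 0}

```text
clock: 16.75
position: [590.9, -103.1, 295.8]
eef_rot: [[0.992, -0.13, -0.001], [-0.13, -0.992, 0.0], [-0.001, 0.0, -1.0]]
force: [0.8, -0.1, -1.7]
width: 0.094
grasp_force: 49.0
```

Request:
step_arm:
  targets:
    - {"delta_pos": [0,0,0],"yaw": 0}
    - {"delta_pos": [0,0,0],"yaw": 0}
    - {"delta_pos": [0,0,0],"yaw": 0}
    - {"delta_pos": [0,0,0],"yaw": 0}
    - {"delta_pos": [0,0,0],"yaw": 0}

```text
clock: 17.25
position: [591.1, -103.2, 296.2]
eef_rot: [[0.992, -0.13, -0.0], [-0.13, -0.992, -0.0], [-0.0, 0.0, -1.0]]
force: [-0.1, 0.0, -1.4]
width: 0.096
grasp_force: 49.0
```

```bash
python3 - <<'E'
from h import *
go(590,-103,293,-7.5)
g=save("scene","s6")
# shackle leg check: project expected foot positions and case corner change vs earlier picture
p=cv2.imread("pics/s5_full.png").astype(int);q=cv2.imread("pics/s6_full.png").astype(int)
d=np.abs(p-q).max(2)>60
print("changed px in case face region",d[180:260,200:310].sum(), "all",d.sum())
ys,xs=np.nonzero(d);print(xs.min(),xs.max(),ys.min(),ys.max())
G=cv2.cvtColor(cv2.imread("pics/s6_full.png"),6)
for n,P in(("near foot",[566,-100,234]),("far foot",[615.5,-106.5,234])):
    u,v=map(int,proj("scene",P));print(n,u,v);print(G[v-8:v+9:2,u-8:u+9])
E
```

```text
at [ 591.1 -103.2  296.2] psi -7.5 delta [-1.2 -0.   3.2] yaw 0.0 F [-0.1  0.  -1.4] [ 0.   -0.04  0.03] 0.09634844138070195 49.01351273059845 17.25
changed px in case face region 0 all 1099
189 411 0 173
near foot 228 144
[[107 104 110 107 109 108 107  86  72  66  69  82  88  95 105 107 106]
 [105 109 108 107 111 106 109  92  74  65  77 104 110 109 107 112 107]
 [109 111 110 110 109 112 109  93  71  69  73 108 112 110 111 109 109]
 [110 108 106 108 110 111 109  89  75  76  88 105 110 109 108 108 108]
 [109 110 109 110 108 109 112 109 107 110 110 109 113 108 111 109 106]
 [109 110 108 109 110 109 112 109 111 110 106 111 108 110 109 108 111]
 [109 110 112 111 111 112 110 109 108 110 111 109 109 109 108 107 109]
 [107 109 113 110 108 111 109 110 110 111 107 108 108 109 110 111 109]
 [109 110 106 110 107 107 114 110 111 107 109 106 110 109 111 108 108]]
far foot 212 147
[[109 110 110 107 110 109 106  79  68  66  85 107 109 109 110 109 111]
 [109 107 106 108 109 106 107  82  67  71  82 104 109 110 107 110 109]
 [109 107 107 109 106 110 105  88  70  67  77 104 109 112 109 112 112]
 [107 105 109 107 108 110 109  92  72  65  76 104 110 108 110 107 112]
 [107 107 109 109 108 109 113 112 108 108 108 111 107 107 111 110 110]
 [111 109 109 108 105 106 106 108 107 108 108 109 108 109 108 111 109]
 [106 106 108 109 109 107 111 106 110 109 111 108 106 109 111 110 109]
 [105 107 107 111 110 108 110 109 109 109 110 107 109 109 110 111 106]
 [108 108 110 111 112 109 111 107 109 108 110 106 108 108 110 109 111]]
```

Both feet appear at their expected pixels, about 10 cm above the plate, and the case has not moved. Handing in.

```bash
python3 -c "
from workcell import job
print(job.close_job())"
```

```text
the job is handed in; nothing more can be done
None
```

The job is handed in at about 17 s: case home against the end stop, dial turned four clicks to open, and the shackle gripped upright and still with its feet about 10 cm above the lock plate; no verdict came back.

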